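Set the torque controller's selector to the yellow mark

ROBOT

A 7-joint arm with a two-finger parallel gripper is mounted at the origin on the work surface. World frame = base frame: x ahead of the robot, y to its left, z up, the work surface at z = 0. Lengths are in m, angles in rad, forces in N, time in s.
With the tool pointing down it reaches from about 0.425 to 0.825 m from the base axis. Payload 3.6 kg.
Tool frame: the origin (TCP) lies midway between the tips of the shut fingers; the grasp point (between the pads) lies 19 mm behind it; z points along the fingers, y is the line along which they close (so a half turn about z gives the same grasp; the last joint's range is limited). The gripper opens to 85 mm and grips with 20 to 120 N. Pads are 22 mm wide; open, the fingers measure 114 mm over their backs; the gripper's body (76 mm by 85 mm) begins 54 mm behind the grasp point. The pads swing forward as they close: fully open they stand 13 mm farther back than shut.
Start: joints at [-1.198, 0.615, -0.013, 1.423, 0.008, 1.103, -0.04], TCP at [0.253, 0.599, 0.231] pointing down, gripper open.
Joint ranges: [-3.12, 3.12], [-0.3, 2.06], [-1.34, 1.32], [0.26, 2.42], [-1.36, 4.5], [0.01, 1.98], [-2.84, 2.84]. Speed limits (rad/s): [2.79, 2.79, 3.14, 3.14, 3.14, 3.14, 3.14].

INTERFACE

Orientations are given as a unit quaternion [w, x, y, z].
In Python, from workcell import ctrl, imaging, ticket gives the robot as it stands. The module is installed in compiled form; this text tells all that it offers.
- The arm moves only by the tool jog_arm, never from a script. Its arguments are lists of equal length, an entry for each row: "delta_pos": the shift along the tool's x, y, z in m, a list of three; "roll": the turn about the tool's z in degrees. In form: {"delta_pos": [[dx, dy, dz], ...], "roll": [roll, ...]}. A call has 1 to 12 rows; each row is the pose to reach, as a shift and turn from the pose commanded when the call began, along the tool's axes at that moment; what a row does not reach only later rows make up. A row lasts 1/8 s, in which the tool goes at most 62.5 mm and 10.7 degrees, less where a joint would pass 70% of its speed; a pose out of reach is approached as far as the arm can. A call with a gripper value outside its range is refused whole. "claw" is the opening, from 0 (shut) to 1 (fully open), set as the call begins (left out, the last holds). The fingers move at their own pace and stop on an object; "newtons" is the grip in N (left out, the last holds). Time passes only in rows, so rows that repeat a pose let the fingers close. It gives the time, the measured TCP pose, the force, the opening and the grip force at its end, in the units of the state.
- ctrl.state(): the state, without advancing time (a new reading comes with each control period).
- imaging.camera(name): name is "side" or "top"; returns (picture, depth): 400x640x3 uint8, red, green, blue; 400x640 float32, m along the optical axis (not along the pixel's ray), 0 where there is no reading.
- imaging.camera_model(name): a dict with "vfov" (degrees; the focal length in pixels is half the picture's height over the tangent of half this angle, whatever the lens; pixels are square), "cx", "cy" (the principal point, pixels), "origin" and "orientation" of the camera in the world. Camera axes: x right, y down, z forward; pixel columns grow to the right and rows downward; lengths in m; the calibration is good to about 2 mm. A picture is of the moment at which its call begins. camera_model takes no time and is no camera call.
- ticket.job_done(): hands the job in; it is judged then, once.
Trained networks look in the newest picture that a camera, given by its name, has taken for a name from the list of things; names that differ only in an ending like _2 or _b are one class to them, and where a whole thing is asked for, a point or a joint stands for the part that bears it (a point fixed in the world has none). Each returns a list of dicts, best first, with "score" (0 to 1); they miss things now and then, are a little off and sometimes report something else, mostly with a low value. They report only what shows in the picture. A call takes as long as a camera call.
- imaging.cut_out(camera, name): "pixels" (400x640 bool, what is visible of it) and "location" ([column, row] in pixels, amid what is visible of it).
The state is a dict: "t": time; "joints": joint angles; "qd": joint speeds; "joint_efforts": joint torques, N m; "position": TCP position; "eef_rot": TCP orientation; "contact_force": force on the tool from outside, world axes, zero at the start; "wrist_torque": the same for the moment, N m; "grip_width": finger opening in m; "finger_force": force on a finger pad.
Only numpy, scipy, OpenCV 4.12 (cv2) and the standard library are available. Lean on these libraries where they do the work, as an engineer would, in place of code of your own. Each camera call takes 0.05 s, during which the arm holds its last target. There are 200 camera calls.

TASK

On the bench torque controller, push the black selector lever round with a fingertip, click by click, until it rests in the detent that points at the yellow mark; only then press the green button all the way down and let it come back up. Push gently from the side, do not pinch the lever, and leave the screwdriver, the jar and the ring gauge where they are.

Things in the scene. Friction and masses are not known exactly. Their poses are not given: they have to be found in the camera images.
- controller: Bench torque controller, screwed to the bench: blue box with a flat, level, grey top panel, 200 mm (its x) by 290 mm (its y), 64 mm high. Origin: centre of its underside, z up. Selector axis: the vertical through (0, +50 mm) of its frame. Green button at (-5, -98 mm).
- dial (a point): Fixed point where the selector's axis meets the panel, axes as the controller's. Nine detent positions lie round it, 30 degrees apart: position 4 along its +x, position 0 120 degrees anticlockwise of that from above, position 8 120 degrees clockwise. Coloured discs lie 68 mm out at positions 0 1 2 6 7 8 in changing order; 3 4 5 have only a black tick like all the others.
- selector (a joint): Turn of the lever, rad, growing clockwise from above: 0 at position 0, 0.5236 per click, 4.189 at position 8; stops 0.12 beyond each end. Starts at position 3, 4 or 5. A sprung ball holds each detent: leaving it takes up to 0.12 N m (about 3 N at 38 mm), most just before half way; from about 0.3 rad on the lever snaps on into the next detent and stays there.
- selector_push (a point): Point on the lever's centre line 38 mm from its axis, 23 mm above the panel; x towards its pointing end, z up. The black lever: a bar 14 mm wide, white line on top, from 51 mm ahead of the axis (round end) to 20 mm behind, 10 to 36 mm above the panel, on a round skirt 44 mm across, 10 mm high. Push its side here.
- selector_aim (a point): Point in the lever's pointing direction, 68 mm from the axis, at panel height: it lies at a coloured disc's centre when the lever points at that disc.
- mark_yellow: The yellow disc, 18 mm across, 2 mm thick, fixed on the panel; origin at the centre of its underside. The selector must end pointing at it.
- confirm (a joint): Travel of the green push button, m: 0 up, 0.006 fully down (stop), 5 N to hold it fully down, springs back up when released.
- confirm_top (a point): Centre of the top face of the green button, 32 mm across, pressed straight down.
- driver: Loose screwdriver with orange handle, 200 mm long, lying on the bench beyond the controller's +y side, handle towards its own -x; leave alone.
- grease: Loose jar, 56 mm across and 70 mm high, standing beyond the controller's -y side; leave alone. Origin: centre of its underside.
- gauge: Loose steel ring gauge, 60 mm across, 20 mm high, hole 36 mm, lying beyond the controller's -y side; leave alone. Origin: centre of its underside.

How it is judged:
By the outcome, as a careful person would: the job done as asked, in the order asked, and still so for the second after the job is handed in, with the robot touching nothing.
It also fails if it takes over 54 s, if anything falls off the work surface, if the arm or the gripper's body presses on something with over 40 N, if the wrist force passes 120 N, or if a joint passes its speed limit or range.

## Working session

There is one attempt and no reset: what is moved stays moved. The work goes in short steps, Python scripts to look and compute and a tool call to move; the robot and the scene stay as the last step left them, time stands still between calls to the robot, and variables do not carry over. Pictures are saved under pics/ and viewed, at most 10 in all, crops included, and the job is handed in when it is done.

Besides the shell and the picture viewer there is one more tool, called after "Call:" by a JSON object that holds its "name" and its "arguments". jog_arm: Moves the arm, as the interface text tells. Its arguments: {"type":"object","properties":{"delta_pos":{"type":"array","items":{"type":"array","items":{"type":"number"}}},"roll":{"type":"array","items":{"type":"number"}},"claw":{"type":"number"},"newtons":{"type":"number"}},"required":["delta_pos","roll"]}

```bash
mkdir -p pics; cat > h.py <<'E'
import numpy as np, cv2
from scipy.spatial.transform import Rotation as R
from workcell import ctrl, imaging, ticket
def rot(q): return R.from_quat([q[1],q[2],q[3],q[0]])
def world(cam,uv,d):
    m=imaging.camera_model(cam); f=200/np.tan(np.radians(m['vfov'])/2)
    uv=np.atleast_2d(uv).astype(float); d=np.atleast_1d(d)
    p=np.c_[(uv[:,0]-m['cx'])/f*d,(uv[:,1]-m['cy'])/f*d,d]
    return rot(m['orientation']).apply(p)+np.array(m['origin'])
def mask_pts(cam,mask,depth):
    r,c=np.nonzero(mask&(depth>0)); return world(cam,np.c_[c,r],depth[r,c])
E
python3 - <<'E'
from h import *
s=ctrl.state(); print({k:np.round(v,3) for k,v in s.items()})
for cam in('top','side'):
    p,d=imaging.camera(cam); cv2.imwrite(f'pics/{cam}0.png',p[:,:,::-1]); np.savez(f'{cam}0.npz',p=p,d=d)
    m=imaging.camera_model(cam); print(cam,m)
    for n in['controller','selector','mark_yellow','confirm','driver','grease','gauge']:
        for r in imaging.cut_out(cam,n)[:2]:
            P=mask_pts(cam,r['pixels'],d)
            print(n,round(r['score'],2),np.round(r['location']),r['pixels'].sum(),np.round(np.median(P,0),3) if len(P) else 0, np.round(np.percentile(P,[2,98],axis=0),3).tolist() if len(P) else 0)
E
```

```text
{'t': np.float64(0.0), 'joints': array([-1.197,  0.616, -0.013,  1.425,  0.008,  1.103, -0.04 ]), 'qd': array([-0.   , -0.001, -0.001, -0.   ,  0.   , -0.   ,  0.001]), 'joint_efforts': array([ 0.0000e+00, -4.6922e+01,  2.5900e-01, -1.7104e+01,  1.0000e-02,
        1.0000e-02,  0.0000e+00]), 'position': array([0.253, 0.598, 0.23 ]), 'eef_rot': array([-0.   ,  0.199,  0.98 , -0.001]), 'contact_force': array([ 0.054, -1.012, -0.008]), 'wrist_torque': array([ 0.01 , -0.017,  0.017]), 'finger_force': np.float64(0.0), 'grip_width': np.float64(0.085)}
top {'vfov': 44.378635843270224, 'cx': 309.94828721985596, 'cy': 203.3967201836446, 'origin': array([0.37652492, 0.02906711, 1.08682588]), 'orientation': array([ 0.07164334, -0.66555758,  0.73848085, -0.08090965])}
controller 0.58 [354. 206.] 11991 [ 0.586 -0.094  0.065] [[0.488, -0.234, 0.053], [0.692, 0.044, 0.09]]
selector 0.89 [333. 202.] 410 [ 0.59  -0.043  0.097] [[0.567, -0.065, 0.072], [0.629, -0.028, 0.104]]
mark_yellow 0.59 [365. 218.] 36 [ 0.561 -0.11   0.067] [[0.556, -0.116, 0.063], [0.567, -0.103, 0.07]]
mark_yellow 0.45 [447. 1
[... 789 characters left out ...]
]]
selector 0.79 [354. 218.] 464 [ 0.589 -0.052  0.09 ] [[0.566, -0.068, 0.07], [0.631, -0.039, 0.103]]
mark_yellow 0.38 [355. 246.] 51 [ 0.561 -0.111  0.067] [[0.554, -0.119, 0.064], [0.57, -0.103, 0.069]]
confirm 0.73 [404. 260.] 227 [ 0.6   -0.197  0.087] [[0.587, -0.21, 0.077], [0.616, -0.181, 0.089]]
driver 0.92 [286. 202.] 477 [0.532 0.131 0.021] [[0.478, 0.123, 0.007], [0.661, 0.144, 0.028]]
driver 0.2 [352. 213.] 459 [ 0.59  -0.052  0.09 ] [[0.566, -0.068, 0.069], [0.632, -0.038, 0.103]]
grease 0.68 [442. 346.] 1381 [ 0.54  -0.357  0.067] [[0.526, -0.378, 0.011], [0.573, -0.331, 0.073]]
gauge 0.57 [484. 301.] 711 [ 0.711 -0.329  0.02 ] [[0.688, -0.355, 0.002], [0.743, -0.302, 0.024]]
```

```bash
python3 - <<'E'
from h import *
a=np.load('top0.npz');b=np.load('side0.npz')
A=cv2.resize(a['p'][120:300,220:480],None,fx=3,fy=3,interpolation=2)[:, :, ::-1]
B=cv2.resize(b['p'][140:340,240:500],None,fx=3,fy=3,interpolation=2)[:,:,::-1]
cv2.imwrite('pics/topc.png',A);cv2.imwrite('pics/sidec.png',B)
for cam in('top','side'):
    z=np.load(cam+'0.npz');d=z['d'];p=z['p']
    r,c=np.nonzero(d>0);P=world(cam,np.c_[c,r],d[r,c])
    ok=(abs(P[:,2]-.066)<.006)&(P[:,0]>.45)&(P[:,0]<.75)&(P[:,1]>-.29)&(P[:,1]<.09)
    M=np.zeros(d.shape,np.uint8);M[r[ok],c[ok]]=1
    n,l,st,_=cv2.connectedComponentsWithStats(M);k=1+np.argmax(st[1:,4])
    ok&=l[r,c]==k
    print(cam,cv2.minAreaRect(P[ok,:2].astype(np.float32)),np.median(P[ok,2]))
    hsv=cv2.cvtColor(p,cv2.COLOR_RGB2HSV)[r,c]
    inr=(P[:,0]>.47)&(P[:,0]<.72)&(P[:,1]>-.26)&(P[:,1]<.07)&(P[:,2]>.055)
    y=inr&(hsv[:,0]>=22)&(hsv[:,0]<=34)&(hsv[:,1]>120)
    g=inr&(hsv[:,0]>=45)&(hsv[:,0]<=85)&(hsv[:,1]>100)&(P[:,2]>.08)
    w=inr&(P[:,2]>.09)&(P[:,1]>-.09)
    print('yellow',y.sum(),P[y].mean(0),'green',g.sum(),P[g].mean(0),P[g].std(0))
    print('lever',w.sum(),cv2.minAreaRect(P[w,:2].astype(np.float32)),P[w].mean(0),np.percentile(P[w,2],[50,95]))
E
```

```text
top ((0.5934892892837524, -0.09594850242137909), (0.1980237513780594, 0.2866254150867462), 8.470088005065918) 0.06486104245851387
yellow 51 [ 0.5618951  -0.11053974  0.06658435] green 175 [ 0.60296985 -0.19313682  0.08656281] [0.0079766  0.00801383 0.00192578]
lever 234 ((0.6016739010810852, -0.04449641332030296), (0.07012482732534409, 0.014264765195548534), 8.084647178649902) [ 0.60006472 -0.04432573  0.10038533] [0.10053349 0.10368073]
side ((0.5930013656616211, -0.09800133109092712), (0.1967560201883316, 0.28615137934684753), 8.220977783203125) 0.06527254306947056
yellow 36 [ 0.56061613 -0.11210964  0.06729883] green 187 [ 0.60020939 -0.19739895  0.08648906] [0.00779598 0.00780193 0.00201987]
lever 238 ((0.6002167463302612, -0.04648389667272568), (0.0696178749203682, 0.01551729254424572), 8.484237670898438) [ 0.59813618 -0.04870361  0.09890508] [0.10036212 0.10276347]
```

View pics/topc.png

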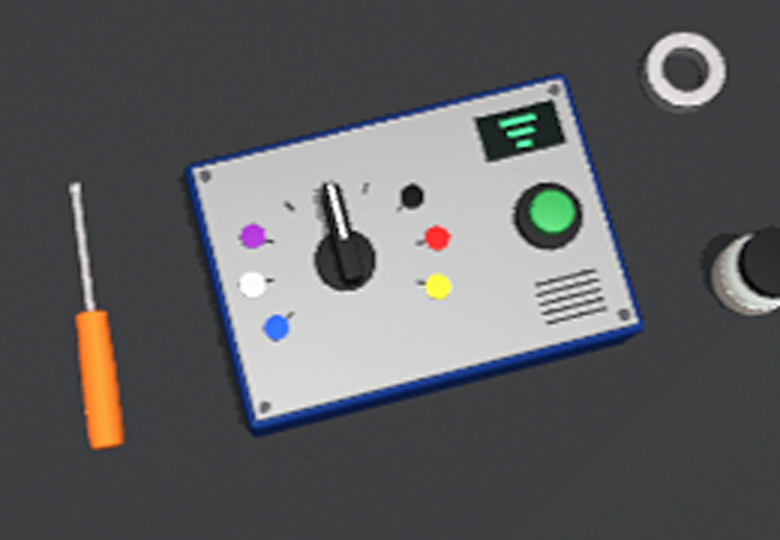

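View pics/sidec.png

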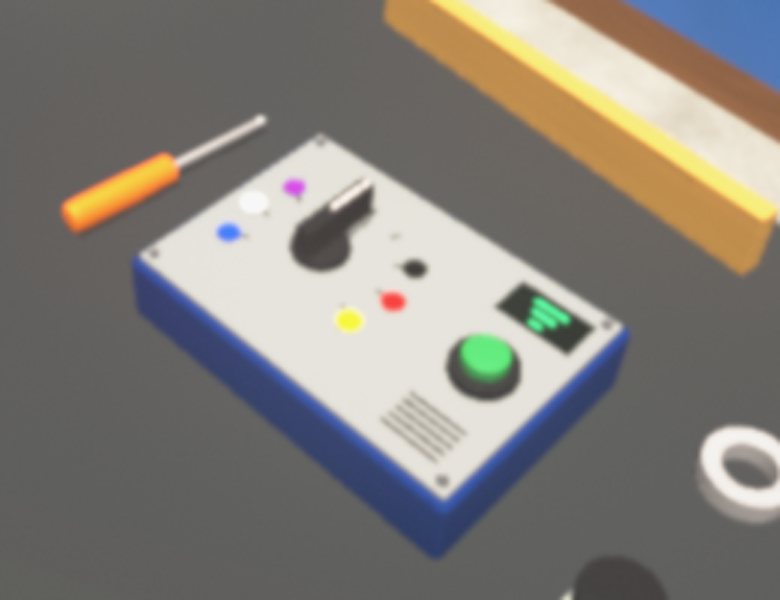

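The lever (top crop about 335,215) points along the controller's +x, which is position 4. The yellow disc (438,287 in the top crop, 349,320 in the side crop) is at position 8, which the geometry confirms: predicted (0.561, -0.111), measured (0.561, -0.111). That is four clicks clockwise, pushed from the lever's +y side.

```bash
cat >> h.py <<'E'
DIAL=np.array([.586,-.0475]); A0=8.3   # deg, controller yaw
def fing(lever_deg, off, r=.038, z=.083):
    "world TCP pos + yaw of tool y, finger centre off metres ccw of lever centre line at world angle lever_deg"
    a=np.radians(lever_deg); u=np.array([np.cos(a),np.sin(a)]); n=np.array([-u[1],u[0]])
    return np.r_[DIAL+r*u+off*n,z], lever_deg+90
def rel(wps):
    s=ctrl.state(); q=rot(s['eef_rot']); y=q.apply([0,1,0]); yaw=np.degrees(np.arctan2(y[1],y[0]))
    for p,w in wps:
        print(np.round(q.inv().apply(p-np.array(s['position'])),4).tolist(), round(-((w-yaw+180)%360-180),1))
def look(tag=None):
    for cam in('top','side'):
        p,d=imaging.camera(cam); r,c=np.nonzero(d>0);P=world(cam,np.c_[c,r],d[r,c])
        w=(P[:,2]>.088)&(P[:,2]<.105)&(np.hypot(*(P[:,:2]-DIAL).T)<.054)
        hs=cv2.cvtColor(p,cv2.COLOR_RGB2HSV)[r,c]; w&=(hs[:,2]<70)|((hs[:,1]<50)&(hs[:,2]>180))
        print(cam,w.sum(),cv2.minAreaRect(P[w,:2].astype(np.float32)),np.degrees(np.arctan2(*(P[w,:2].mean(0)-DIAL)[::-1])))
        if tag: cv2.imwrite(f'pics/{tag}_{cam}.png',cv2.resize(p[120:320,220:480],None,fx=3,fy=3)[:,:,::-1])
E
python3 -c "
from h import *
rel([fing(A0,.034,z=.17),fing(A0,.034)])"
```

```text
[-0.5732, -0.4169, 0.0613] -31.2
[-0.5732, -0.4169, 0.1483] -31.2
```

Call:
{"name": "jog_arm", "arguments": {"delta_pos": [[-0.573, -0.417, 0.061], [-0.573, -0.417, 0.061], [-0.573, -0.417, 0.061], [-0.573, -0.417, 0.061], [-0.573, -0.417, 0.061], [-0.573, -0.417, 0.061], [-0.573, -0.417, 0.061], [-0.573, -0.417, 0.061], [-0.573, -0.417, 0.061], [-0.573, -0.417, 0.061], [-0.573, -0.417, 0.061], [-0.573, -0.417, 0.061]], "roll": [-10, -20, -31, -31, -31, -31, -31, -31, -31, -31, -31, -31], "claw": 0, "newtons": 20}}

```text
t: 2.3
position: [0.6198, -0.0145, 0.1698]
eef_rot: [0.0, -0.067, 0.998, -0.002]
contact_force: [-0.2, -0.9, -0.0]
grip_width: -0.0001
finger_force: 0.0
```

```bash
python3 -c "
from h import *
rel([fing(A0,.034,z=.17),fing(A0,.034)])
s=ctrl.state();print(s['t'],s['position'],s['joints'],s['grip_width'],s['contact_force']);look('a')"
```

```text
[0.0003, 0.0062, -0.0002] -0.6
[0.0003, 0.0065, 0.0868] -0.6
2.3 [ 0.61981525 -0.0145189   0.16977741] [ 0.05581534  0.63018049 -0.11547917  1.59054257  0.08929909  0.92569543
  1.61336059] -6.668499362804828e-05 [-0.19781883 -0.94640425 -0.02363717]
top 0 ((0.0, 0.0), (0.0, 0.0), 0.0) nan
side 127 ((0.600627064704895, -0.0464823879301548), (0.070631243288517, 0.014948788098990917), 8.23547649383545) -5.4448294925547h.py:26: RuntimeWarning: Mean of empty slice.
  print(cam,w.sum(),cv2.minAreaRect(P[w,:2].astype(np.float32)),np.degrees(np.arctan2(*(P[w,:2].mean(0)-DIAL)[::-1])))
  ret = um.true_divide(
```

Call:
{"name": "jog_arm", "arguments": {"delta_pos": [[0, 0.006, 0.0], [0, 0.006, 0.03], [0, 0.006, 0.06], [0, 0.006, 0.087], [0, 0.006, 0.087], [0, 0.006, 0.087]], "roll": [0, 0, 0, 0, 0, 0]}}

```text
t: 3.15
position: [0.6181, -0.0001, 0.0847]
eef_rot: [0.001, -0.072, 0.997, 0.001]
contact_force: [0.3, -0.2, 0.4]
grip_width: -0.0001
finger_force: 0.0
```

```bash
python3 -c "
from h import *
rel([fing(A0,.034),fing(A0,.0215)]+[fing(A0-a,.0215) for a in (5,10,15,20)])
s=ctrl.state();print(s['t'],s['position'],s['contact_force']);look('b')"
```

```text
[0.0006, -0.0082, 0.0017] -0.0
[0.0006, -0.0207, 0.0017] -0.0
[-0.0011, -0.0241, 0.0017] 5.0
[-0.0025, -0.0276, 0.0017] 10.0
[-0.0036, -0.0313, 0.0017] 15.0
[-0.0044, -0.035, 0.0017] 20.0
3.15 [ 6.18142847e-01 -1.46489361e-04  8.46914238e-02] [ 0.28776851 -0.22410667  0.36820054]
top 0 ((0.0, 0.0), (0.0, 0.0), 0.0) nan
side 110 ((0.6003143191337585, -0.047237467020750046), (0.06783176958560944, 0.014109858311712742), 6.856184005737305) -9.877044012597803h.py:26: RuntimeWarning: Mean of empty slice.
  print(cam,w.sum(),cv2.minAreaRect(P[w,:2].astype(np.float32)),np.degrees(np.arctan2(*(P[w,:2].mean(0)-DIAL)[::-1])))
  ret = um.true_divide(
```

View pics/b_side.png

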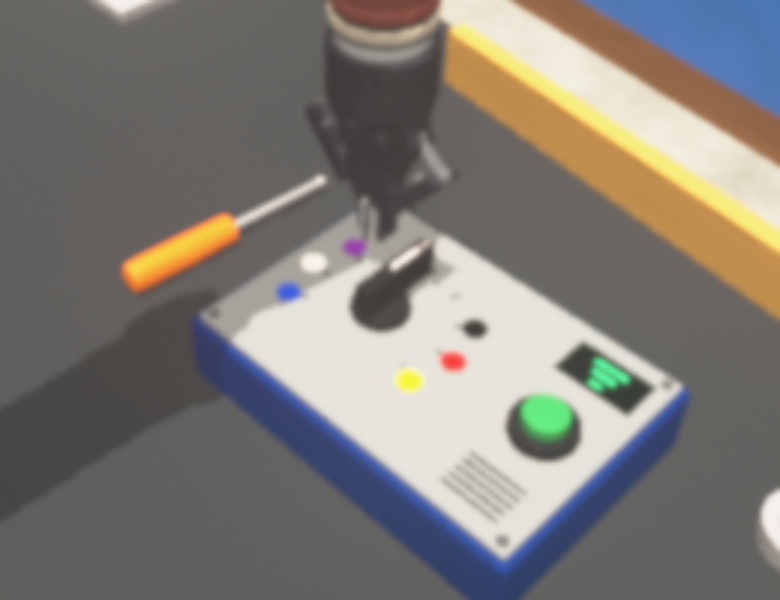

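The side view shows the closed fingertip, at about (375,230), standing clear on the lever's +y side. The lever, at (395,275), hasn't moved. I'll close in until contact.

Call:
{"name": "jog_arm", "arguments": {"delta_pos": [[0, -0.007, 0.001], [0, -0.014, 0.002], [0, -0.019, 0.002], [0, -0.019, 0.002], [0, -0.019, 0.002]], "roll": [0, 0, 0, 0, 0]}}

```text
t: 3.88
position: [0.6203, -0.0214, 0.0812]
eef_rot: [-0.0, -0.071, 0.998, -0.0]
contact_force: [0.4, 0.2, -0.4]
grip_width: -0.0001
finger_force: 0.0
```

Call:
{"name": "jog_arm", "arguments": {"delta_pos": [[0, -0.002, 0], [0, -0.004, 0], [0, -0.004, 0]], "roll": [0, 0, 0]}}

```text
t: 4.25
position: [0.6211, -0.0241, 0.0813]
eef_rot: [0.0, -0.071, 0.997, 0.001]
contact_force: [0.5, 3.1, -0.2]
grip_width: -0.0005
finger_force: 1.5
```

```bash
python3 -c "
from h import *
rel([fing(A0,.0215)]+[fing(A0-a,.0215) for a in (5,10,15,20)])
s=ctrl.state();print(s['t'],s['position'],s['contact_force']);look('c')" 2>/dev/null
```

```text
[0.0001, 0.0034, -0.0017] -0.2
[-0.0017, 0.0001, -0.0017] 4.8
[-0.0031, -0.0035, -0.0017] 9.8
[-0.0042, -0.0071, -0.0017] 14.8
[-0.005, -0.0108, -0.0017] 19.8
4.25 [ 0.62106901 -0.02413291  0.08130965] [ 0.46655915  3.07701891 -0.19488909]
top 0 ((0.0, 0.0), (0.0, 0.0), 0.0) nan
side 112 ((0.5992054343223572, -0.04927145317196846), (0.06903301924467087, 0.012048707343637943), 3.2605996131896973) -19.378754871590335
```

View pics/c_side.png

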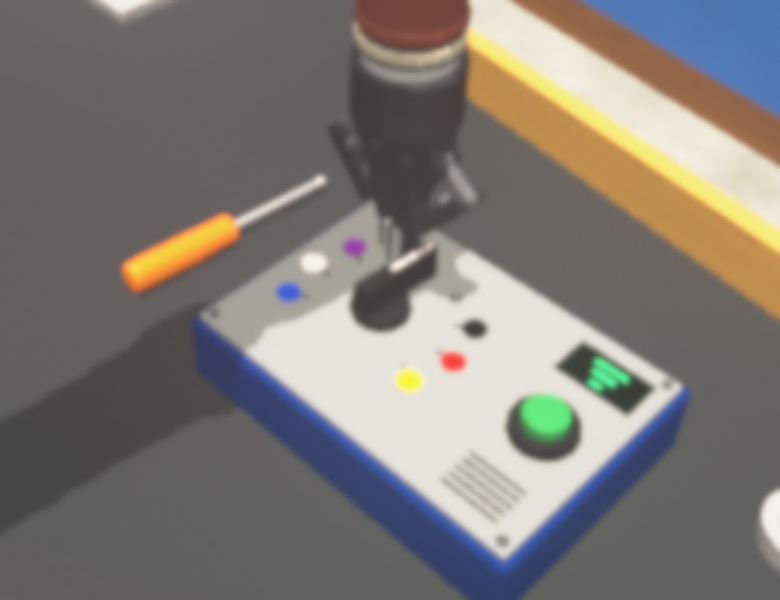

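Contact at 3 N, with the lever about 5° into the spring, and my finger-thickness model agrees with the pose. Next is the first click.

Call:
{"name": "jog_arm", "arguments": {"delta_pos": [[-0.002, -0.0015, -0.001], [-0.003, -0.0035, -0.0015], [-0.0037, -0.0053, -0.0015], [-0.0042, -0.007, -0.0015], [-0.0046, -0.009, -0.0015], [-0.0048, -0.01, -0.0015], [-0.0048, -0.01, -0.0015], [-0.0048, -0.01, -0.0015]], "roll": [6, 9, 12, 15, 17, 19, 19, 19]}}

```text
t: 5.35
position: [0.6271, -0.0347, 0.0829]
eef_rot: [0.0, 0.095, 0.995, -0.0]
contact_force: [-0.5, 0.1, -0.1]
grip_width: 0.0001
finger_force: 0.0
```

```bash
python3 -c "
from h import *
rel([fing(A0-a,.0215) for a in (15,20,25,30,35,40,45,48,50)])
s=ctrl.state();print(s['t'],s['position'],s['contact_force']);look('d')" 2>/dev/null
```

```text
[0.0016, 0.0038, -0.0001] -4.2
[-0.0003, 0.0006, -0.0001] 0.8
[-0.002, -0.0028, -0.0001] 5.8
[-0.0034, -0.0064, -0.0001] 10.8
[-0.0045, -0.0101, -0.0001] 15.8
[-0.0052, -0.0138, -0.0001] 20.8
[-0.0056, -0.0176, -0.0001] 25.8
[-0.0057, -0.0199, -0.0001] 28.8
[-0.0057, -0.0214, -0.0001] 30.8
5.35 [ 0.62712587 -0.03465319  0.08288296] [-0.46701468  0.06802612 -0.08769656]
top 0 ((0.0, 0.0), (0.0, 0.0), 0.0) nan
side 126 ((0.5985898971557617, -0.05467637628316879), (0.013738660141825676, 0.06563116610050201), 69.64952087402344) -39.23677019231497
```

One click: the lever now reads about −20.4°, against −21.7° expected, with no force. Next click.

Call:
{"name": "jog_arm", "arguments": {"delta_pos": [[-0.002, -0.0028, 0], [-0.0034, -0.0064, 0], [-0.0045, -0.01, 0], [-0.005, -0.012, 0], [-0.0052, -0.0138, 0], [-0.0055, -0.016, 0], [-0.0056, -0.0176, 0], [-0.0057, -0.019, 0], [-0.0057, -0.02, 0], [-0.0057, -0.02, 0], [-0.0057, -0.02, 0]], "roll": [6, 11, 16, 18, 21, 24, 26, 28, 29, 29, 29]}}

```text
t: 6.82
position: [0.6288, -0.0554, 0.0828]
eef_rot: [-0.0, 0.341, 0.94, -0.0]
contact_force: [-0.4, 0.1, 0.0]
grip_width: 0.0
finger_force: 0.0
```

```bash
python3 -c "
from h import *
rel([fing(A0-a,.0215) for a in (50,55,60,65,68,71,74,76,78)])
s=ctrl.state();print(s['t'],s['position'],s['contact_force'],s['joints']);look('e')" 2>/dev/null
```

```text
[-0.0008, -0.0011, -0.0002] 1.8
[-0.0024, -0.0045, -0.0002] 6.8
[-0.0037, -0.0081, -0.0002] 11.8
[-0.0047, -0.0118, -0.0002] 16.8
[-0.0052, -0.014, -0.0002] 19.8
[-0.0055, -0.0163, -0.0002] 22.8
[-0.0057, -0.0185, -0.0002] 25.8
[-0.0058, -0.0201, -0.0002] 27.8
[-0.0058, -0.0216, -0.0002] 29.8
6.825 [ 0.62877055 -0.05541224  0.08275056] [-0.4198812   0.14993074  0.03295585] [-0.01771905  0.75197951  0.12060284  1.63570522 -0.11901962  0.76131386
  1.03116302]
top 0 ((0.0, 0.0), (0.0, 0.0), 0.0) nan
side 136 ((0.5958833694458008, -0.0614163801074028), (0.01487465389072895, 0.06304538249969482), 39.33544921875) -65.68818392868049
```

Second click: the lever is at about −50.7°, against −51.7° expected.

Call:
{"name": "jog_arm", "arguments": {"delta_pos": [[-0.0024, -0.0045, 0], [-0.0037, -0.008, 0], [-0.0044, -0.0105, 0], [-0.0048, -0.0122, 0], [-0.0052, -0.014, 0], [-0.0055, -0.016, 0], [-0.0057, -0.018, 0], [-0.0058, -0.0192, 0], [-0.0058, -0.0203, 0], [-0.0058, -0.0203, 0], [-0.0058, -0.0203, 0]], "roll": [7, 12, 15, 17, 20, 23, 25, 27, 28, 28, 28]}}

```text
t: 8.3
position: [0.6198, -0.075, 0.0826]
eef_rot: [-0.0, 0.559, 0.829, -0.001]
contact_force: [0.5, -0.6, -0.5]
grip_width: 0.0003
finger_force: 0.0
```

```bash
python3 -c "
from h import *
rel([fing(A0-a,.0215) for a in (80,85,90,95,98,101,104,106,108)])
s=ctrl.state();print(s['t'],s['position'],s['contact_force'],s['joints']);look('f')" 2>/dev/null
```

```text
[-0.0011, -0.002, -0.0004] 3.8
[-0.0026, -0.0055, -0.0004] 8.8
[-0.0038, -0.0091, -0.0004] 13.8
[-0.0047, -0.0128, -0.0004] 18.8
[-0.0051, -0.0151, -0.0004] 21.8
[-0.0053, -0.0174, -0.0004] 24.8
[-0.0055, -0.0196, -0.0004] 27.8
[-0.0055, -0.0212, -0.0004] 29.8
[-0.0054, -0.0227, -0.0004] 31.8
8.3 [ 0.61976663 -0.07501866  0.08260755] [ 0.53401018 -0.62596189 -0.46250617] [-0.06488546  0.7542939   0.25461717  1.65908006 -0.25172146  0.76157507
  0.69189159]
top 0 ((0.0, 0.0), (0.0, 0.0), 0.0) nan
side 131 ((0.5876396298408508, -0.06653192639350891), (0.012719406746327877, 0.06381363421678543), 12.564155578613281) -91.69880470494364
```

View pics/f_side.png

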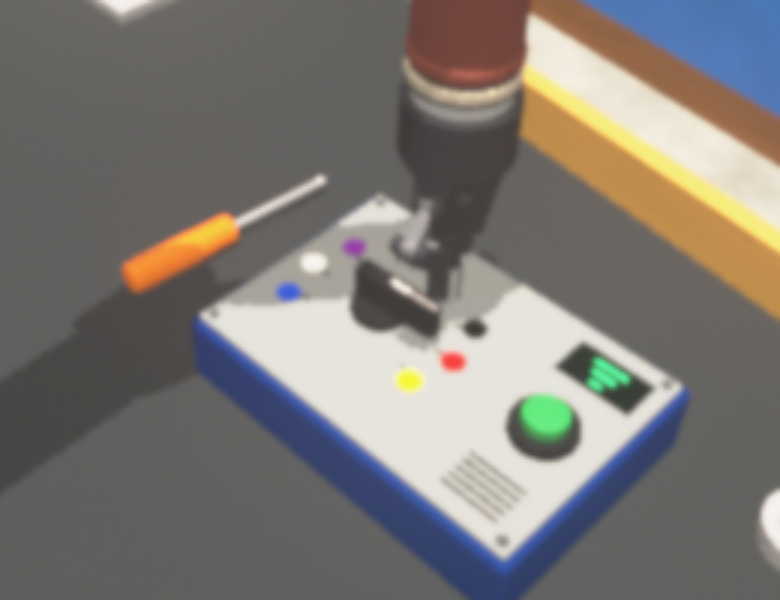

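The lever now points at the red disc (453,361), position 7, so three clicks are done. Now the last one.

Call:
{"name": "jog_arm", "arguments": {"delta_pos": [[-0.0026, -0.0055, 0], [-0.0038, -0.009, 0], [-0.0043, -0.011, 0], [-0.0047, -0.013, 0], [-0.0051, -0.015, 0], [-0.0053, -0.017, 0], [-0.0055, -0.019, 0], [-0.0055, -0.0205, 0], [-0.0055, -0.0212, 0], [-0.0055, -0.0212, 0], [-0.0055, -0.0212, 0]], "roll": [9, 14, 17, 19, 22, 25, 27, 29, 30, 30, 30]}}

```text
t: 9.78
position: [0.6019, -0.0877, 0.0825]
eef_rot: [-0.001, 0.754, 0.657, -0.001]
contact_force: [0.4, 0.1, -0.1]
grip_width: 0.0001
finger_force: 0.0
```

```bash
python3 -c "
from h import *
rel([fing(A0-105,.045),fing(A0-105,.045,z=.15)])
s=ctrl.state();print(s['t'],s['position'],s['contact_force'],s['joints']);look('g')" 2>/dev/null
```

```text
[0.0006, 0.0245, -0.0006] -1.2
[0.0005, 0.0244, -0.0676] -1.2
9.775 [ 0.60192057 -0.08766458  0.08248802] [ 0.39441684  0.14076733 -0.12498072] [-0.1272891   0.75456883  0.39654967  1.70986368 -0.39433696  0.75884704
  0.32435502]
top 0 ((0.0, 0.0), (0.0, 0.0), 0.0) nan
side 93 ((0.5770800709724426, -0.06801573932170868), (0.05913995951414108, 0.010452081449329853), 70.54081726074219) -116.67706386797575
```

View pics/g_side.png

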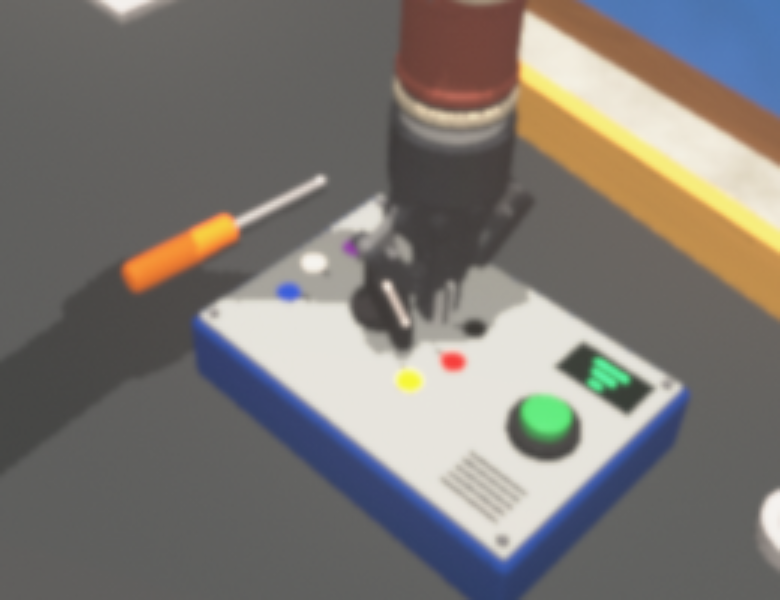

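The lever points at the yellow disc (409,380) and the finger is free of force. I'll back away and rise, then check the lever from both cameras.

Call:
{"name": "jog_arm", "arguments": {"delta_pos": [[0, 0.008, 0], [0, 0.016, 0], [0, 0.024, -0.01], [0, 0.024, -0.04], [0, 0.024, -0.07], [0, 0.024, -0.07], [0, 0.024, -0.07]], "roll": [0, 0, 0, 0, 0, 0, 0]}}

```text
t: 10.75
position: [0.6264, -0.0906, 0.1526]
eef_rot: [-0.0, 0.754, 0.657, -0.0]
contact_force: [-0.4, -0.6, -0.2]
grip_width: 0.0
finger_force: 0.0
```

```bash
python3 -c "
from h import *
B=np.array([.6015,-.1955])
rel([(np.r_[B,.15],-8),(np.r_[B,.098],-8)])
s=ctrl.state();print(s['t'],s['position'],s['contact_force']);look('i')" 2>/dev/null
```

```text
[-0.1073, -0.0102, 0.0026] 0.1
[-0.1073, -0.0102, 0.0546] 0.1
10.75 [ 0.62635917 -0.09062627  0.15259865] [-0.36091804 -0.60405561 -0.16338977]
top 0 ((0.0, 0.0), (0.0, 0.0), 0.0) nan
side 82 ((0.5759215354919434, -0.06936855614185333), (0.05461579188704491, 0.01084405928850174), 69.19969177246094) -115.16253037184319
```

Lever at about −111°, against −111.7° expected, so it is in detent 8. Next I move above the button; the lever gets another look from there.

Call:
{"name": "jog_arm", "arguments": {"delta_pos": [[-0.04, -0.005, 0.0], [-0.08, -0.01, 0.0], [-0.107, -0.01, 0.003], [-0.107, -0.01, 0.02], [-0.107, -0.01, 0.04], [-0.107, -0.01, 0.05], [-0.107, -0.01, 0.05], [-0.107, -0.01, 0.05]], "roll": [0, 0, 0, 0, 0, 0, 0, 0]}}

```text
t: 11.85
position: [0.6024, -0.195, 0.1032]
eef_rot: [0.0, 0.754, 0.657, 0.0]
contact_force: [-0.3, 0.4, 0.2]
grip_width: -0.0
finger_force: 0.0
```

```bash
python3 -c "
from h import *
B=np.array([.6015,-.1955])
rel([(np.r_[B,z],-8) for z in (.09,.086,.078)])
s=ctrl.state();print(s['t'],s['position'],s['contact_force']);look('j')" 2>/dev/null
```

```text
[-0.0006, -0.0009, 0.0132] 0.1
[-0.0006, -0.0009, 0.0172] 0.1
[-0.0006, -0.0009, 0.0252] 0.1
11.85 [ 0.6024402  -0.19504476  0.10316026] [-0.33146961  0.38127189  0.19264845]
top 233 ((0.5810438990592957, -0.060968492180109024), (0.06805448979139328, 0.015013678930699825), 69.66858673095703) -114.87707098215698
side 98 ((0.5781814455986023, -0.061785738915205), (0.06938851624727249, 0.013581964187324047), 62.68972396850586) -118.74099102294568
```

View pics/j_side.png

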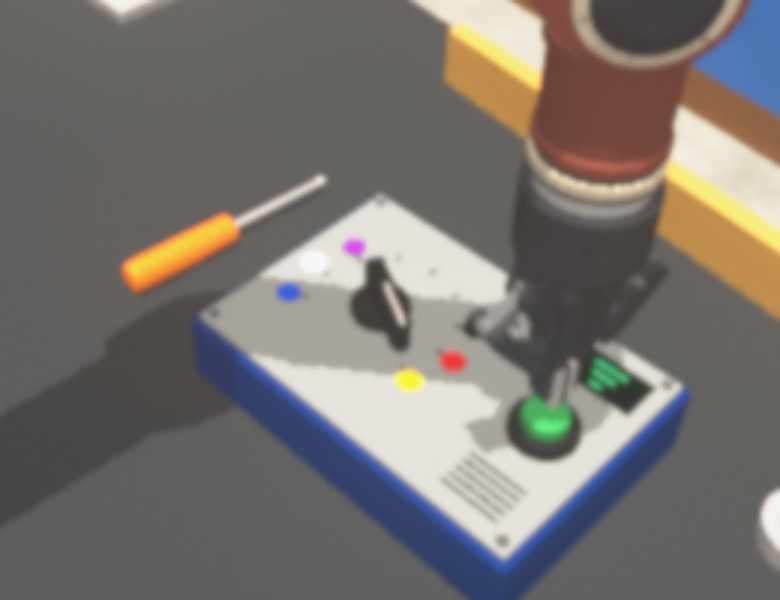

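The fingertip (550,395) is over the button (545,415), and the top camera puts the lever at −110.3°, in the yellow detent. Pressing gently now.

Call:
{"name": "jog_arm", "arguments": {"delta_pos": [[0, 0, 0.005], [0, 0, 0.01], [0, 0, 0.014], [0, 0, 0.017], [0, 0, 0.02], [0, 0, 0.02], [0, 0, 0.02]], "roll": [0, 0, 0, 0, 0, 0, 0]}}

```text
t: 12.82
position: [0.6017, -0.1954, 0.0831]
eef_rot: [-0.0, 0.754, 0.657, -0.0]
contact_force: [-2.2, 0.7, 3.3]
grip_width: 0.0001
finger_force: 1.6
```

Call:
{"name": "jog_arm", "arguments": {"delta_pos": [[0, 0, 0.001], [0, 0, 0.002], [0, 0, 0.003], [0, 0, 0.003], [0, 0, 0.003]], "roll": [0, 0, 0, 0, 0]}}

```text
t: 13.45
position: [0.6017, -0.1954, 0.0802]
eef_rot: [-0.0, 0.754, 0.657, 0.0]
contact_force: [-2.5, 1.4, 7.2]
grip_width: -0.0002
finger_force: 3.0
```

Call:
{"name": "jog_arm", "arguments": {"delta_pos": [[0, 0, 0.001], [0, 0, 0.002], [0, 0, 0.002], [0, 0, 0.002]], "roll": [0, 0, 0, 0]}}

```text
t: 13.95
position: [0.6018, -0.1954, 0.08]
eef_rot: [-0.0, 0.754, 0.657, 0.0]
contact_force: [-4.0, 2.7, 14.4]
grip_width: -0.0001
finger_force: 7.3
```

The button is on its stop: the force is 14 N and the tip no longer goes down. I'll release, rise straight up and draw clear.

Call:
{"name": "jog_arm", "arguments": {"delta_pos": [[0, 0, -0.004], [0, 0, -0.012], [0, 0, -0.03], [0, 0, -0.06], [0, 0, -0.1], [0, 0, -0.12], [0, 0, -0.12], [0, 0, -0.12]], "roll": [0, 0, 0, 0, 0, 0, 0, 0]}}

```text
t: 14.95
position: [0.6015, -0.1951, 0.197]
eef_rot: [-0.001, 0.754, 0.657, -0.0]
contact_force: [-0.2, 0.5, -0.2]
grip_width: 0.0
finger_force: 0.0
```

```bash
python3 -c "
from h import *
look('k')
s=ctrl.state();print(s['t'],s['position'],s['contact_force'])
p,d=imaging.camera('side')
for n in('confirm','grease','gauge','driver'):
  for r in imaging.cut_out('side',n)[:1]:
    P=mask_pts('side',r['pixels'],d);print(n,np.median(P,0),np.percentile(P[:,2],90))
" 2>/dev/null
```

```text
top 229 ((0.5810524225234985, -0.06099925935268402), (0.068288154900074, 0.014866294339299202), 69.44502258300781) -114.41370611526233
side 103 ((0.5781565308570862, -0.06235085800290108), (0.06981496512889862, 0.013315417803823948), 62.776729583740234) -118.99184301364012
15.05 [ 0.6011909  -0.19500561  0.19639018] [-1.1914934  -0.81190909 -0.00135798]
confirm [ 0.5991074  -0.19683493  0.08677487] 0.08828265373397423
grease [ 0.54107408 -0.35723072  0.06706034] 0.07211380306889119
gauge [ 0.71406761 -0.32825995  0.02012068] 0.02241219485297341
driver [0.5227765  0.12986462 0.02257894] 0.02676293229661242
```

View pics/k_side.png

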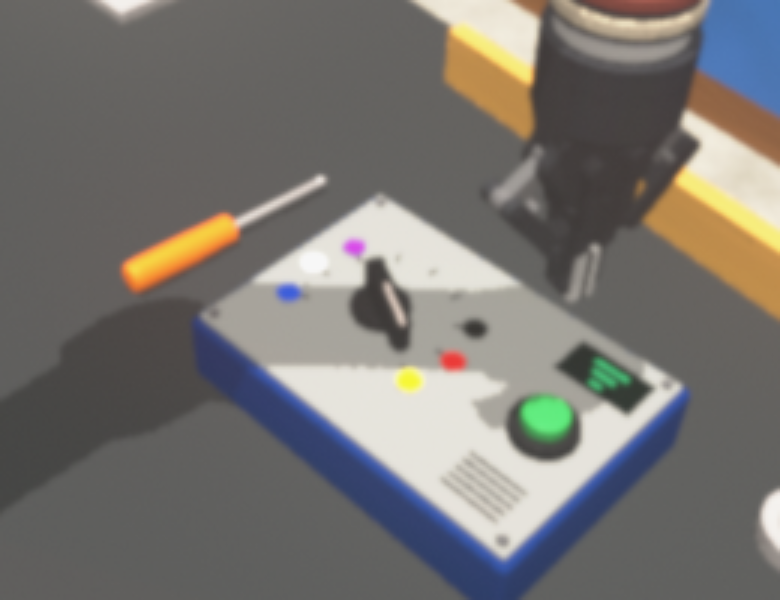

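The lever points at the yellow disc (409,380), the green button (545,415) is back up, and the gripper is clear. I'm handing the job in.

```bash
python3 -c "
from h import *
print(ticket.job_done())"
```

```text
the job is handed in; nothing more can be done
None
```

Job handed in: the lever was pushed four clicks into the yellow detent, then the green button was pressed to its stop (14 N) and sprang back up; the screwdriver, jar and ring gauge were left alone and the arm ended clear.

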